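# Take the coffee grinder's collar out of park to its first step

## Robot

A 6-joint arm with a two-finger parallel gripper is mounted at the origin on a cart in front of the work surface, level with it; the furniture and walls round the work are solid. World frame = base frame: x ahead of the robot, y to its left, z up, the work surface at z = 0. Lengths are in m, angles in rad, forces in N, time in s.
With the tool pointing down it reaches from about 0.25 to 0.775 m from the base axis. Payload 4 kg.
Tool frame: the origin (TCP) lies on the centre line of the jaws, within the pads' length; the fingertips stand 14 mm ahead of it and the grasp point (between the pads) lies 5 mm behind it (robot.tcp_to_tips is the distance from the TCP to the fingertips, in m); z points along the fingers, y is the line along which they close (so a half turn about z gives the same grasp; the last joint's range is limited). The gripper opens to 94 mm and grips with 3 to 60 N. Pads are 16 mm wide; open, the fingers measure 119 mm over their backs; the gripper's body (75 mm by 177 mm) begins 78 mm behind the grasp point.
Start: joints at [-1.222, 0.087, 1.371, -0, 1.684, -0.103], TCP at [0.24, -0.495, 0.22] pointing down, gripper open.
Joint ranges: [-3.1, 3.1], [-0.76, 2.03], [0.27, 2.55], [-1.08, 4.22], [0.17, 2.65], [-2.57, 2.57]. Speed limits (rad/s): [2.79, 2.79, 3.14, 3.14, 3.14, 3.14].

## Interface

Orientations are given as [roll, pitch, yaw] about the fixed x, y, z axes, in that order (R = Rz(yaw) Ry(pitch) Rx(roll)).
In Python, from bench import robot gives the robot as it stands.
- The arm moves only by the tool carry_out, never from a script. Its argument "increments" is a list of rows, each a list of 3 entries, a list of its own where there are three numbers: the closure in counts, from 0 (fully open) to 255 (shut), then the shift along the tool's x, y, z in mm, then the turn about the tool's z in degrees. In form: [[fingers, [dx, dy, dz], twist], ...]. A call has 1 to 8 rows; each row shifts and turns the commanded pose from where the row before left it, along the tool's axes as they then stand; what a row does not reach is not made up. A row lasts 1/10 s, in which the tool goes at most 50 mm and 8.59 degrees, less where a joint would pass 70% of its speed; a pose out of reach is approached as far as the arm can. A call with a gripper value outside its range is refused whole. The fingers move at their own pace and stop on an object; the grip force is fixed at half the most. Time passes only in rows, so rows that do not move let the fingers close. It gives the time, the measured TCP pose, the force, the opening and the grip force at its end, in the units of the state.
- robot.get_obs(): the state, without advancing time (a new reading comes with each control period).
- robot.snapshot(name): name is "scene" or "top" or "wrist"; returns the picture (400x640x3 uint8, blue, green, red); there is no depth.
- robot.get_calibration(name): a dict with "vfov" (degrees; the focal length in pixels is half the picture's height over the tangent of half this angle, whatever the lens; pixels are square), "cx", "cy" (the principal point, pixels), "T" (4x4, takes a point from camera to world coordinates). Camera axes: x right, y down, z forward; pixel columns grow to the right and rows downward; lengths in m; the calibration is good to about 2 mm. A picture is of the moment at which its call begins: read the wrist's pose just before it. get_calibration takes no time and is no camera call; for the wrist camera it gives the pose at the moment of the call.
- robot.close_job(): hands the job in; it is judged then, once.
The state is a dict: "time": time; "joint_positions": joint angles; "qvel": joint speeds; "joint_torque": joint torques, N m; "tool_pos": TCP position; "ee_rot": TCP orientation; "wrist_force": force on the tool from outside, world axes, zero at the start; "wrist_torque": the same for the moment, N m; "width": finger opening in m; "finger_force": force on a finger pad.
Only numpy, scipy, OpenCV 4.12 (cv2) and the standard library are available. Lean on these libraries where they do the work, as an engineer would, in place of code of your own. Each camera call takes 0.05 s, during which the arm holds its last target. There are 200 camera calls.

## Task

The coffee grinder has been cleaned and its adjusting collar still stands in the park hole. Draw the collar's spring pin, turn the collar anticlockwise (seen from above) and let the pin drop fully home in the first hole of the grind ring, the one with the smallest dot. Go gently, by feel: do not wrench the pin against its stop or force the collar against the pin, and leave everything around it where it stands.

Things in the scene. Friction and masses are not known exactly. Their poses are not given: they have to be found in the camera images.
- grinder: electric coffee grinder, fixed to the worktop: dark rectangular base (190 x 136 mm), dark column at the back, round aluminium head 144 mm across with a chute over a small loose steel cup. Its origin lies on the worktop under the collar's axis; its front (chute side, its own -x) looks roughly at the robot, its z is up. Nothing but the collar and its pin moves
- collar_axis (a point): point on the collar's upright turning axis, 190 mm above the worktop, level with the top of the steel park plate and grind ring that lie round the collar (148 mm across). The collar is an aluminium disc (40 mm radius, 13 mm high) with a dark wooden lid in the middle (27 mm radius; the little steel button on it ends 41 mm above this point)
- pull_knob (a point): centre of the pin's pull knob: upright black fluted cylinder, 22 mm diameter, 24 mm high, on the collar's lug 54 mm from the axis, on the front side of the grinder; with the pin home its centre is 38 mm above point collar_axis and 27 mm above the lug's top. Between lug and knob stands the pin's steel barrel (17 mm wide, 14 mm high). Lifting the knob draws the pin; pushing it sideways turns the collar
- collar (a joint): angle of the adjusting collar in rad: about 0 with the pin in the park hole, growing anticlockwise seen from above. Stiff: about 6 N at the knob turns it with the pin drawn, about 8 N with the pin riding on plate or ring. With the pin in a hole it has less than 1 mm of play at the knob either way and then holds
- park_hole (a point): mouth of the park hole, a single 7.6 mm hole in the steel plate, 54 mm from the axis, hidden under the lug at the start. Anticlockwise of it lies the grind ring: twelve such holes, a dot beside each, small to big. Its first hole lies 20 to 35 mm on along the hole circle: that changes with each cleaning and is not measured, so find it by feel. The next is 19 mm farther
- plunger (a joint): lift of the spring pin in m: 0 = fully home in a hole. A spring pushes it down (6 N, rising to 10 N when drawn, a little damped), so it drops home by itself when let go over a hole. Drawn, it comes out of the hole shortly before it meets its stop: 6 to 8 mm of lift in all. Let go between holes it rides on the plate or ring with its tip, 6 mm up, and the collar can be pushed on by the knob
- index_pin: the steel pin, 6 mm diameter, under the knob and moving with it; plain end, 6 mm below this origin (which is level with the top of the plate when the pin is home)
- dose_cup: loose steel cup, 56 mm wide, 52 mm high, under the chute: stays there. Origin under its foot
- green_canister: loose green lidded canister, 97 mm wide, 150 mm high, left of the grinder: stays. Origin under its foot
- ribbed_mug: loose mug with ribbed sides, 100 mm high, right of the grinder: stays. Origin under its foot
- teaspoon: loose teaspoon, 130 mm, on the worktop in front of the grinder: stays
- plain_mug: loose plain mug, 93 mm high, far to the right: stays. Origin under its foot
- notebook: loose notebook, 148 x 104 x 14 mm, to the left: stays
- pen: loose pen, 145 mm, beside the notebook: stays

How it is judged:
By the outcome, as a careful person would: the job done as asked, in the order asked, and still so for the second after the job is handed in, with the robot touching nothing.
It also fails if it takes over 54 s, if anything falls off the work surface, if the arm or the gripper's body presses on something with over 40 N, if the wrist force passes 120 N, or if a joint passes its speed limit or range.

## Working session

There is one attempt and no reset: what is moved stays moved. The work goes in short steps, Python scripts to look and compute and a tool call to move; the robot and the scene stay as the last step left them, time stands still between calls to the robot, and variables do not carry over. Pictures are saved under pics/ and viewed, at most 10 in all, crops included, and the job is handed in when it is done.

Besides the shell and the picture viewer there is one more tool, called after "Call:" as a command line: name --argument value ..., lists and objects as JSON in quotes. carry_out: Moves the arm, as the interface text tells. Its arguments: {"type":"object","properties":{"increments":{"type":"array","items":{"type":"array"}}},"required":["increments"]}

```bash
mkdir -p pics; ls; python3 - <<'E'
from bench import robot
import cv2, numpy as np
o=robot.get_obs(); print({k:np.round(v,3).tolist() for k,v in o.items()})
for n in("scene","top"):
    cv2.imwrite(f"pics/{n}0.png",robot.snapshot(n)); c=robot.get_calibration(n); print(n,c["vfov"],c["cx"],c["cy"],np.round(c["T"],4).tolist())
a=cv2.imread("pics/scene0.png");b=cv2.imread("pics/top0.png")
v=np.vstack([a,b]);cv2.imwrite("pics/both.png",cv2.resize(v,(480,600)))
E
```

```text
pics
{'time': 0.0, 'joint_positions': [-1.222, 0.088, 1.372, -0.0, 1.684, -0.103], 'qvel': [-0.0, -0.002, 0.0, -0.001, 0.0, -0.001], 'joint_torque': [0.001, -34.018, -30.243, 0.072, 0.033, -0.0], 'tool_pos': [0.24, -0.494, 0.218], 'ee_rot': [-3.139, -0.0, 0.452], 'wrist_force': [0.129, -0.197, 1.235], 'wrist_torque': [0.01, -0.04, 0.034], 'finger_force': 0.0, 'width': 0.094}
scene 50.91339492951704 309.51776628965604 202.35765357120684 [[-0.8575, -0.2376, 0.4562, -0.0087], [-0.5144, 0.3866, -0.7655, 0.8183], [0.0055, -0.8911, -0.4538, 0.6611], [0.0, 0.0, 0.0, 1.0]]
top 53.331080537977215 321.3997282394537 201.40491712647744 [[-0.0089, -0.9923, 0.1234, 0.3594], [-0.9999, 0.0097, 0.0057, -0.0477], [-0.0068, -0.1234, -0.9923, 1.5143], [0.0, 0.0, 0.0, 1.0]]
```

View pics/top0.png

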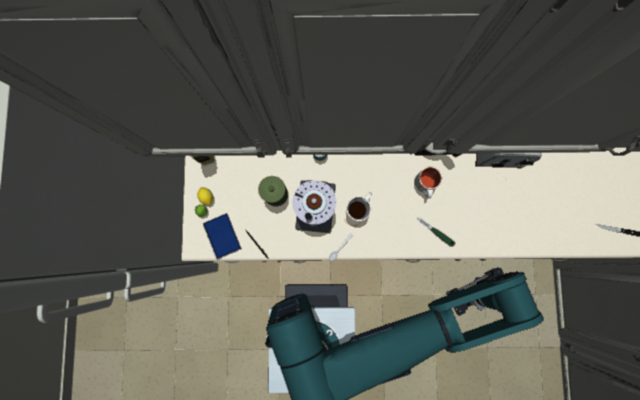

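View pics/scene0.png

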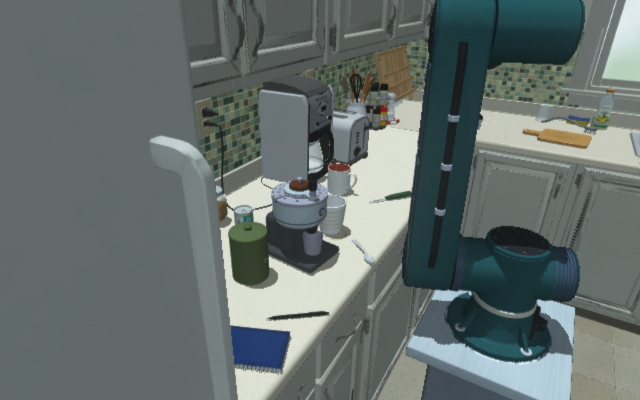

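Top view: grinder head at about (314,202), green canister (272,190), ribbed mug (358,210). Scene view: head at about (300,200), with the chute facing the robot. Next I'll zoom in on the head.

```bash
cat > h.py <<'E'
from bench import robot
import cv2, numpy as np
def plane(cal,u,v,z):
    f=200/np.tan(np.radians(cal["vfov"]/2)); T=np.array(cal["T"])
    d=T[:3,:3]@np.array([(u-cal["cx"])/f,(v-cal["cy"])/f,1]); o=T[:3,3]
    return o+d*(z-o[2])/d[2]
def proj(cal,p):
    f=200/np.tan(np.radians(cal["vfov"]/2)); T=np.array(cal["T"])
    q=T[:3,:3].T@(np.array(p)-T[:3,3]); return q[:2]/q[2]*f+[cal["cx"],cal["cy"]]
E
python3 - <<'E'
from h import *
a=cv2.imread("pics/top0.png")[170:245,270:370]; b=cv2.imread("pics/scene0.png")[165:240,255:355]
cv2.imwrite("pics/z.png",np.hstack([cv2.resize(a,None,fx=4,fy=4,interpolation=2),cv2.resize(b,None,fx=4,fy=4,interpolation=2)]))
c=robot.get_calibration("top"); print(plane(c,314,202,.23),plane(c,314,202,.19))
E
```

```text
[ 0.51744581 -0.01635564  0.23      ] [ 0.52236844 -0.01537834  0.19      ]
```

View pics/z.png

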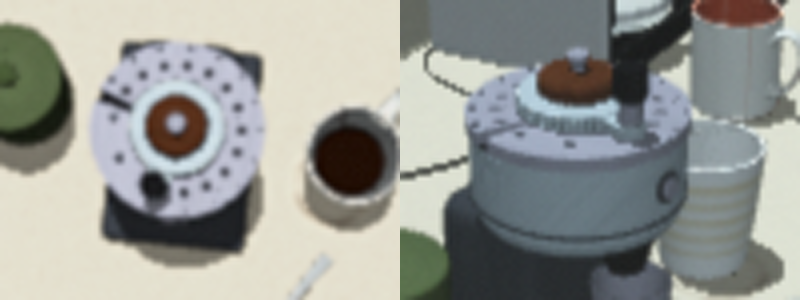

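The crop shows the button at (314,200.5) and the knob at (308.5,216) in the top view. Holes run anticlockwise from the knob, starting at about (316,218).

```bash
python3 - <<'E'
from h import *
c=robot.get_calibration("top"); s=robot.get_calibration("scene")
P=lambda u,v,z: plane(c,u/4+270-.4,v/4+170-.4,z)
A=P(176,122,.231);K=P(154,183,.240);print("axis",A,"knob",K,np.hypot(*(K-A)[:2]))
a0=np.arctan2(*(K-A)[1::-1])
print("scene knob",proj(s,[*K[:2],.228])-[255,165],proj(s,A)-[255,165])
for h in[(184,192),(209,185),(228,172),(240,152),(120,157)]:
    H=P(*h,.19);print(h,np.hypot(*(H-A)[:2]),np.degrees(np.arctan2(*(H-A)[1::-1])-a0))
E
```

```text
axis [ 0.52355455 -0.01512165  0.231     ] knob [0.47321075 0.00263393 0.24      ] 0.05338313245130668
scene knob [56.1125527  19.59792734] [42.77542874 11.78306875]
(184, 192) 0.05389935744290031 -334.9891100169223
(209, 185) 0.05464460098758864 -311.99851545317455
(228, 172) 0.05621234038722608 -292.0823659712943
(240, 152) 0.05619858310458119 -272.03446812215896
(120, 157) 0.05362844310774005 -44.23112048117431
```

Call:
carry_out --increments '[[0, [0, 0, -20], 7.5], [0, [0, 0, -20], 7.5], [0, [0, 0, -20], 7.5], [0, [0, 0, -20], 7.5], [0, [0, 0, -20], 7.5], [0, [0, 0, -10], 7.5], [0, [4, -39, 0], 0], [0, [4, -39, 0], 0]]'

```text
time: 0.9
tool_pos: [0.2732, -0.4235, 0.3287]
ee_rot: [-3.141, 0.001, -0.336]
wrist_force: [0.3, -0.2, 0.4]
width: 0.0939
finger_force: 0.0
```

Call:
carry_out --increments '[[0, [4, -39, 0], 0], [0, [4, -39, 0], 0], [0, [4, -39, 0], 0], [0, [4, -39, 0], 0], [0, [4, -39, 0], 0], [0, [4, -39, 0], 0], [0, [4, -39, 0], 0], [0, [4, -39, 0], 0]]'

```text
time: 1.7
tool_pos: [0.4058, -0.1378, 0.3291]
ee_rot: [-3.142, 0.0, -0.334]
wrist_force: [1.0, -0.2, -0.5]
width: 0.0943
finger_force: 0.0
```

Call:
carry_out --increments '[[0, [4, -39, 0], 0], [0, [4, -39, 0], 0], [0, [4, -39, 0], 0], [0, [2, -30, 0], 0], [0, [0, 0, 0], 0], [0, [0, 0, 0], 0]]'

```text
time: 2.3
tool_pos: [0.4668, -0.0049, 0.3289]
ee_rot: [3.141, 0.001, -0.332]
wrist_force: [0.2, -0.1, 0.2]
width: 0.0937
finger_force: 0.0
```

```bash
python3 - <<'E'
from h import *
o=robot.get_obs(); print({k:np.round(o[k],4).tolist() for k in("time","tool_pos","ee_rot","wrist_force","joint_positions")})
c=robot.get_calibration("wrist"); np.save("wc.npy",c,allow_pickle=True); cv2.imwrite("pics/w1.png",robot.snapshot("wrist"))
print(np.round(c["T"],3)); print("pred axis,knob",proj(c,[.5236,-.0151,.231]),proj(c,[.473,.0026,.240]))
E
```

```text
{'time': 2.3, 'tool_pos': [0.4668, -0.0049, 0.3289], 'ee_rot': [3.1406, 0.0012, -0.3322], 'wrist_force': [0.2419, -0.1279, 0.1772], 'joint_positions': [-0.1315, -0.093, 1.3355, -0.0008, 1.9005, 1.7713]}
[[-0.326 -0.916 -0.232  0.533]
 [-0.945  0.317  0.078 -0.028]
 [ 0.002  0.244 -0.97   0.494]
 [ 0.     0.     0.     1.   ]]
pred axis,knob [313.4288305  140.47100801] [313.38629901 199.29136235]
```

View pics/w1.png

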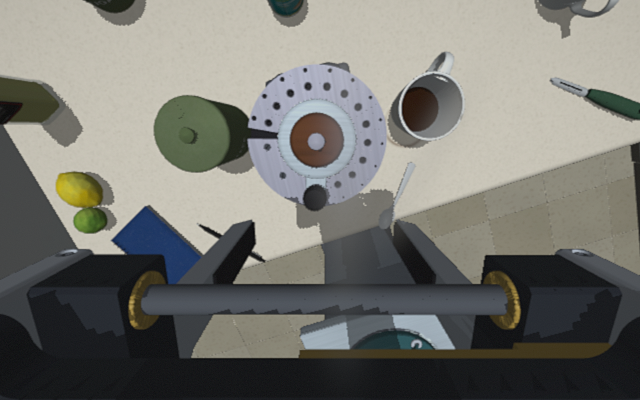

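The wrist view shows the button at about (316,141), the knob top at (315,192) and the first hole anticlockwise at about (338,184). The next holes are at about (354,170) and (364,153).

```bash
python3 - <<'E'
from h import *
c=np.load("wc.npy",allow_pickle=True).item(); im=cv2.imread("pics/w1.png")
g=cv2.cvtColor(im,cv2.COLOR_BGR2GRAY)
roi=im[100:205,250:385]
m=((g<100)*255).astype(np.uint8); m2=m*0; m2[60:215,245:390]=m[60:215,245:390]
n,l,s,ct=cv2.connectedComponentsWithStats(m2)
A=plane(c,316,141,.231)
K=None
for i in range(1,n):
    if 8<s[i,4]<900:
        H=plane(c,*ct[i],.19); print(ct[i].round(1),s[i],np.round(H,4),round(np.hypot(*(H-A)[:2]),4),round(np.degrees(np.arctan2(*(H-A)[1::-1]))%360,1))
K=plane(c,315,189,.240);print(A,K,np.hypot(*(K-A)[:2]),np.degrees(np.arctan2(*(K-A)[1::-1])))
big=cv2.resize(im[165:225,280:380],None,fx=7,fy=7,interpolation=2);cv2.imwrite("pics/k.png",big)
E
```

```text
[338.2  64.9] [324  63  25   8  58] [ 0.5839 -0.0613  0.19  ] 0.0757 324.4
[304.8  69.5] [304  68   3   4  10] [ 0.5908 -0.0283  0.19  ] 0.0693 350.8
[281.8  78.7] [280  77   4   4  12] [ 0.5903 -0.0034  0.19  ] 0.0693 11.5
[268.4  81.7] [266  78   8   8  18] [0.5921 0.0104 0.19  ] 0.075 21.6
[307.6  85.9] [305  82   7   8  40] [ 0.5754 -0.0257  0.19  ] 0.0537 350.9
[326.5  86. ] [324  83   6   7  38] [ 0.569  -0.0438  0.19  ] 0.0537 330.2
[290.   92.6] [287  89   7   8  43] [ 0.5752 -0.0065  0.19  ] 0.0539 11.4
[343.8  93.3] [341  90   6   7  32] [ 0.5566 -0.0583  0.19  ] 0.0535 309.8
[264.   95.5] [262  94   5   4  16] [0.5813 0.0196 0.19  ] 0.0694 32.0
[276.1 105.6] [273 102   7   8  43] [0.5681 0.0115 0.19  ] 0.054 32.1
[357.6 106.4] [355 104   6   6  33] [ 0.5398 -0.0678  0.19  ] 0.0535 289.0
[256.1 133.9] [245 114  33  40 375] [0.5483 0.0419 0.19  ] 0.0645 66.3
[253.4 117.6] [252 116   4   4  15] [0.5646 0.0383 0.19  ] 0.0697 52.7
[268.  122.2] [265 119   7   7  37] [0.5553 0.0256 0.19  ] 0.054 52.4
[365.5 123.5] [363 121   6   6  34] [ 0.5208 -0.0706  0.19  ] 0.0534 268.3
[367.1 142.1] [364 139   7   7  35] [ 0.5018 -0.0666  0.19  ] 0.0535 247.4
[266.7 146.5] [264 144   7   6  31] [0.5325 0.0362 0.19  ] 0.0543 79.3
[362.5 159.5] [360 157   6   6  32] [ 0.4857 -0.0565  0.19  ] 0.0537 227.0
[282.4 175. ] [280 172   6   7  27] [0.4982 0.0316 0.19  ] 0.0544 116.4
[351.7 174. ] [349 172   6   5  24] [ 0.4744 -0.0406  0.19  ] 0.0534 206.1
[337.4 183.8] [335 181   6   6  26] [ 0.4691 -0.0223  0.19  ] 0.0535 185.5
[313.7 197.9] [287 184  42  28 591] [0.4626 0.0078 0.19  ] 0.0648 157.4
[385.4 211.2] [381 209   9   6  19] [ 0.4213 -0.0638  0.19  ] 0.1113 204.8
[ 0.52237666 -0.01717736  0.231     ] [ 0.48180993 -0.00212006  0.24      ] 0.043271033084816724 159.63640374749457
```

View pics/k.png

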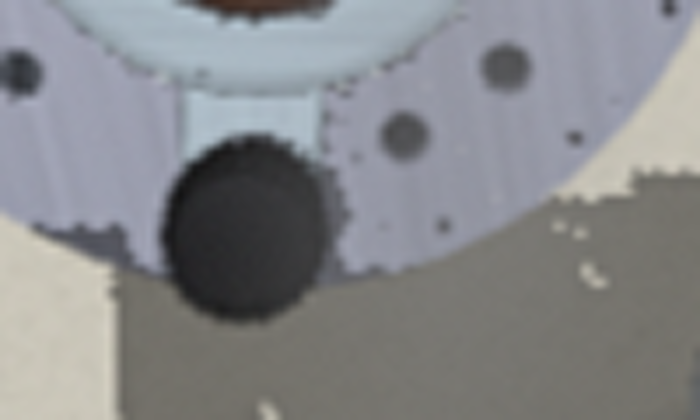

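Call:
carry_out --increments '[[0, [3.2, -8.2, 0], 0.5], [0, [0, 0, 25], 0], [0, [0, 0, 25], 0], [0, [0, 0, 20], 0], [100, [0, 0, 15], 0], [150, [0, 0, 10], 0], [150, [0, 0, 10], 0], [150, [0, 0, 0], 0]]'

```text
time: 3.15
tool_pos: [0.4723, 0.0015, 0.2234]
ee_rot: [3.141, 0.002, -0.343]
wrist_force: [0.7, 0.9, -0.6]
width: 0.0656
finger_force: 0.0
```

Call:
carry_out --increments '[[150, [0, 0, 0], 0], [150, [0, 0, 0], 0], [150, [0, 0, 0], 0], [150, [0, 0, 0], 0]]'

```text
time: 3.55
tool_pos: [0.473, 0.0016, 0.2251]
ee_rot: [-3.141, -0.001, -0.342]
wrist_force: [-0.3, 0.4, 0.8]
width: 0.0389
finger_force: 0.0
```

```bash
python3 - <<'E'
from h import *
o=robot.get_obs(); print({k:np.round(o[k],4).tolist() for k in("time","tool_pos","ee_rot","wrist_force","wrist_torque","width")})
c=robot.get_calibration("wrist"); im=robot.snapshot("wrist");cv2.imwrite("pics/w2.png",im)
print("TCP px",proj(c,np.r_[o["tool_pos"][:2],.24]),"K",proj(c,[.4725,.0018,.24]))
cv2.imwrite("pics/w2c.png",cv2.resize(im[100:300,220:420],None,fx=3,fy=3,interpolation=2))
E
```

```text
{'time': 3.55, 'tool_pos': [0.473, 0.0016, 0.2251], 'ee_rot': [-3.1415, -0.0012, -0.3423], 'wrist_force': [-0.2734, 0.3802, 0.7948], 'wrist_torque': [0.0089, -0.0022, -0.033], 'width': 0.0389}
TCP px [322.93992979 250.55207602] K [322.84713803 251.39058741]
```

View pics/w2c.png

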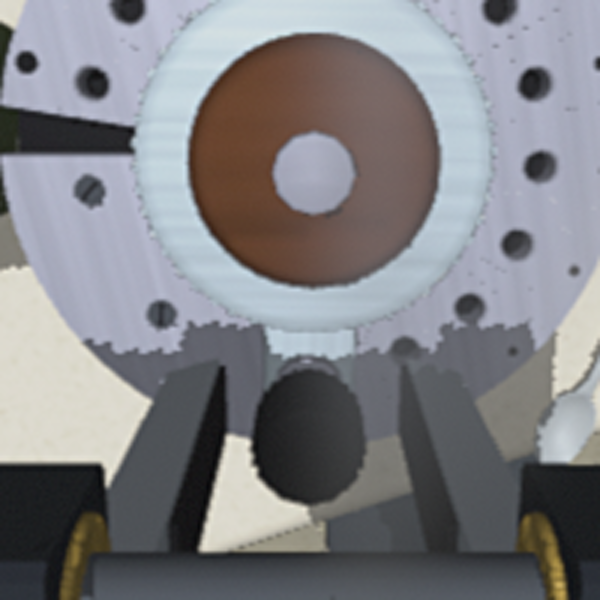

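The knob top is at about (323,248) in the full image, almost centred between the pads and under 1 mm to the left. I'll close nearly to contact.

Call:
carry_out --increments '[[185, [0, -0.5, 0], 0], [185, [0, 0, 0], 0], [185, [0, 0, 0], 0], [185, [0, 0, 0], 0]]'

```text
time: 4.0
tool_pos: [0.4729, 0.002, 0.2244]
ee_rot: [3.141, -0.0, -0.342]
wrist_force: [0.6, 0.1, 0.5]
width: 0.0262
finger_force: 0.0
```

Call:
carry_out --increments '[[193, [0, 0, 0], 0], [193, [0, 0, 0], 0]]'

```text
time: 4.2
tool_pos: [0.4729, 0.0022, 0.2244]
ee_rot: [-3.141, 0.0, -0.342]
wrist_force: [0.8, 0.0, 0.0]
width: 0.0232
finger_force: 0.2
```

Call:
carry_out --increments '[[197, [0, 0, 0], 0], [197, [0, 0, 0], 0]]'

```text
time: 4.4
tool_pos: [0.473, 0.0025, 0.2245]
ee_rot: [-3.141, -0.0, -0.342]
wrist_force: [-0.2, 1.8, 0.6]
width: 0.0219
finger_force: 12.5
```

Call:
carry_out --increments '[[210, [0, 0, 0], 0], [210, [0, 0, 0], 0]]'

```text
time: 4.6
tool_pos: [0.473, 0.0025, 0.2245]
ee_rot: [-3.141, -0.0, -0.342]
wrist_force: [2.0, 3.3, -0.3]
width: 0.0212
finger_force: 30.0
```

Call:
carry_out --increments '[[210, [0, -0.3, -2], 0], [210, [0, 0, -2], 0], [210, [0, 0, 0], 0]]'

```text
time: 4.9
tool_pos: [0.4729, 0.0025, 0.2273]
ee_rot: [-3.142, 0.001, -0.342]
wrist_force: [3.5, 2.3, -8.9]
width: 0.0213
finger_force: 30.0
```

Call:
carry_out --increments '[[210, [0, 0, -1], 0], [210, [0, 0, -1], 0], [210, [0, 0, 0], 0]]'

```text
time: 5.2
tool_pos: [0.4729, 0.0025, 0.2299]
ee_rot: [-3.141, 0.001, -0.342]
wrist_force: [3.4, 2.4, -9.9]
width: 0.0213
finger_force: 30.0
```

Call:
carry_out --increments '[[210, [0, 0, -0.5], 0], [210, [0, 0, 0], 0]]'

```text
time: 5.4
tool_pos: [0.4729, 0.0025, 0.2305]
ee_rot: [-3.141, 0.001, -0.342]
wrist_force: [4.6, 2.9, -8.8]
width: 0.0217
finger_force: 30.0
```

Call:
carry_out --increments '[[210, [0, 0, -0.5], 0], [210, [0, 0, 0], 0]]'

```text
time: 5.6
tool_pos: [0.4729, 0.0025, 0.2309]
ee_rot: [-3.141, 0.001, -0.342]
wrist_force: [4.4, 3.4, -9.9]
width: 0.0215
finger_force: 30.0
```

Call:
carry_out --increments '[[210, [0, 0, -0.4], 0], [210, [0, 0, 0], 0]]'

```text
time: 5.8
tool_pos: [0.4729, 0.0025, 0.2313]
ee_rot: [-3.141, 0.001, -0.342]
wrist_force: [4.6, 2.6, -9.8]
width: 0.0217
finger_force: 30.0
```

Call:
carry_out --increments '[[210, [0, 0, -0.3], 0], [210, [0, 0, 0], 0]]'

```text
time: 6.0
tool_pos: [0.4729, 0.0025, 0.2315]
ee_rot: [-3.141, 0.001, -0.342]
wrist_force: [5.2, 3.1, -10.4]
width: 0.0214
finger_force: 30.0
```

Call:
carry_out --increments '[[210, [0, 0.7, 0], -0.7], [210, [0, 0.7, 0], -0.7], [210, [0, 0, 0], 0]]'

```text
time: 6.3
tool_pos: [0.4725, 0.0014, 0.2315]
ee_rot: [-3.141, 0.001, -0.318]
wrist_force: [4.5, 2.8, -9.8]
width: 0.0215
finger_force: 30.0
```

Call:
carry_out --increments '[[210, [0, 1, 0], -1], [210, [0, 1, 0], -1], [210, [0, 0, 0], 0]]'

```text
time: 6.6
tool_pos: [0.4719, -0.0005, 0.2315]
ee_rot: [-3.141, 0.001, -0.282]
wrist_force: [4.7, 3.3, -8.9]
width: 0.0214
finger_force: 30.0
```

Call:
carry_out --increments '[[210, [0.04, 2, 0], -2.1], [210, [0.04, 2, 0], -2.1], [210, [0.04, 2, 0], -2.1], [210, [0.04, 2, 0], -2.1], [210, [0, 0, 0], 0]]'

```text
time: 7.1
tool_pos: [0.4701, -0.0082, 0.2315]
ee_rot: [-3.14, 0.001, -0.135]
wrist_force: [3.7, 3.4, -10.2]
width: 0.0216
finger_force: 30.0
```

Call:
carry_out --increments '[[210, [0.04, 2, 0], -2.1], [210, [0.04, 2, 0], -2.1], [210, [0.04, 2, 0], -2.1], [210, [0.04, 1, 0], -1.1], [210, [0, 0, 0], 0]]'

```text
time: 7.6
tool_pos: [0.4695, -0.0149, 0.2314]
ee_rot: [-3.14, 0.001, -0.006]
wrist_force: [5.2, 3.9, -10.1]
width: 0.0213
finger_force: 30.0
```

Call:
carry_out --increments '[[210, [0, 0, 0.7], 0], [210, [0, 0, 0.7], 0], [210, [0, 0, 0], 0]]'

```text
time: 7.9
tool_pos: [0.4695, -0.0149, 0.2305]
ee_rot: [-3.14, 0.001, -0.007]
wrist_force: [2.6, 4.5, -9.4]
width: 0.0211
finger_force: 30.0
```

Call:
carry_out --increments '[[190, [0, 0, 0], 0], [190, [0, 0, 0], 0], [190, [0, 0, 0], 0]]'

```text
time: 8.2
tool_pos: [0.4693, -0.0158, 0.232]
ee_rot: [3.141, -0.0, -0.007]
wrist_force: [-1.3, 1.8, -0.9]
width: 0.0242
finger_force: 1.2
```

Call:
carry_out --increments '[[190, [0.01, 1, 0], -1.0], [190, [0.01, 1, 0], -1.0], [190, [0, 0, 0], 0]]'

```text
time: 8.5
tool_pos: [0.4697, -0.0161, 0.2319]
ee_rot: [-3.138, -0.001, 0.03]
wrist_force: [-1.4, 7.3, 0.4]
width: 0.0239
finger_force: 3.5
```

Call:
carry_out --increments '[[190, [0.01, 0.5, 0], -0.5], [190, [0, 0, 0], 0]]'

```text
time: 8.7
tool_pos: [0.4698, -0.0162, 0.2319]
ee_rot: [-3.137, -0.001, 0.039]
wrist_force: [-1.1, 7.3, 1.7]
width: 0.0241
finger_force: 4.0
```

Call:
carry_out --increments '[[190, [0.01, 0.5, 0], -0.5], [190, [0, 0, 0], 0]]'

```text
time: 8.9
tool_pos: [0.4699, -0.0163, 0.2319]
ee_rot: [-3.136, -0.002, 0.048]
wrist_force: [-0.9, 8.9, 1.9]
width: 0.0243
finger_force: 4.5
```

Call:
carry_out --increments '[[190, [0.01, 0.5, 0], -0.5], [190, [0, 0, 0], 0]]'

```text
time: 9.1
tool_pos: [0.47, -0.0163, 0.2319]
ee_rot: [-3.136, -0.002, 0.057]
wrist_force: [-0.3, 10.0, 0.3]
width: 0.0237
finger_force: 5.0
```

Call:
carry_out --increments '[[190, [0, 0.5, 0], 0], [190, [0, 0, 0], 0]]'

```text
time: 9.3
tool_pos: [0.47, -0.0164, 0.2319]
ee_rot: [-3.135, -0.002, 0.057]
wrist_force: [-0.4, 10.5, 1.3]
width: 0.024
finger_force: 5.5
```

Call:
carry_out --increments '[[190, [0, 0.5, 0], 0], [190, [0, 0, 0], 0]]'

```text
time: 9.5
tool_pos: [0.47, -0.0165, 0.2319]
ee_rot: [-3.134, -0.002, 0.058]
wrist_force: [-1.6, 12.1, 0.9]
width: 0.0241
finger_force: 6.0
```

```bash
python3 - <<'E'
from h import *
a=robot.snapshot("wrist");b=robot.snapshot("scene");o=robot.get_obs();cv2.imwrite("pics/w3.png",a)
cv2.imwrite("pics/m3.png",np.hstack([cv2.resize(a[120:280,230:430],None,fx=2,fy=2,interpolation=2),cv2.resize(b[165:245,265:365],None,fx=4,fy=4,interpolation=2)]))
print(o["wrist_force"],o["tool_pos"],o["joint_positions"])
E
```

```text
[-0.40195395 12.90427288  1.7808344 ] [ 0.46999844 -0.01652465  0.23194705] [-0.16146032 -0.09461669  1.52747414  0.00793866  1.70854559  1.35268839]
```

View pics/m3.png

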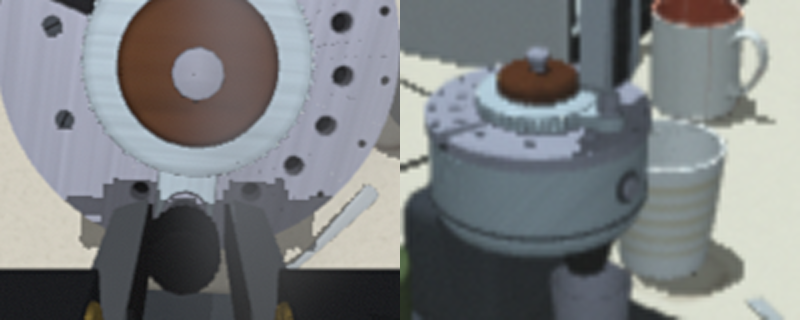

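The left crop shows the lug between the park hole at about (142,188) and a ring hole at about (250,188), with the knob between the pads. I'll measure where the knob stands and how high it is.

```bash
python3 - <<'E'
from h import *
c=robot.get_calibration("wrist"); im=cv2.imread("pics/w3.png")
F=lambda x,y:(x/2+230-.25,y/2+120-.25)
A1=plane(c,*F(198,74),.231)
for n,p in dict(park=(142,188),h2=(250,188),h3=(294,165),h4=(326,126),h5=(343,76),s1=(64,120),s2=(53,27)).items():
    H=plane(c,*F(*p),.19);d=H-A1;print(n,np.round(H,4),round(np.hypot(*d[:2]),4),round(np.degrees(np.arctan2(d[1],d[0]))%360,1))
for z in(.201,):
    H=plane(c,*F(187,180),z);d=H-A1;print("lug",np.degrees(np.arctan2(d[1],d[0]))%360)
print(A1)
for zt in(.240,.246):
    for th in(178,180,182,185):
        k=A1[:2]+.054*np.array([np.cos(np.radians(th)),np.sin(np.radians(th))])
        e=[proj(c,[k[0]+.011*np.cos(t),k[1]+.011*np.sin(t),zt]) for t in np.linspace(0,6.28,60)]
        e=(np.array(e)-[230,120])*2; print(zt,th,e.min(0).round(1),e.max(0).round(1))
crop=im[195:275,280:360]; cv2.imwrite("pics/k3.png",cv2.resize(crop,None,fx=7,fy=7,interpolation=2))
E
```

```text
park [0.4731 0.0015 0.19  ] 0.0526 159.7
h2 [ 0.4756 -0.0402  0.19  ] 0.0524 206.6
h3 [ 0.4857 -0.0562  0.19  ] 0.0538 227.1
h4 [ 0.5015 -0.0666  0.19  ] 0.054 247.3
h5 [ 0.5205 -0.0707  0.19  ] 0.0539 268.0
s1 [0.498  0.0317 0.19  ] 0.0543 116.7
s2 [0.5319 0.0358 0.19  ] 0.0535 79.7
lug 178.44052543041954
[ 0.52239001 -0.01678439  0.231     ]
0.24 178 [144.2 221. ] [217.  288.4]
0.24 180 [150.4 221.5] [223.2 288.8]
0.24 182 [156.6 221.7] [229.4 289.1]
0.24 185 [166.  221.7] [238.8 289.1]
0.246 178 [142.5 228.6] [217.8 298. ]
0.246 180 [149. 229.] [224.3 298.5]
0.246 182 [155.4 229.3] [230.7 298.7]
0.246 185 [165.1 229.3] [240.4 298.7]
```

View pics/k3.png

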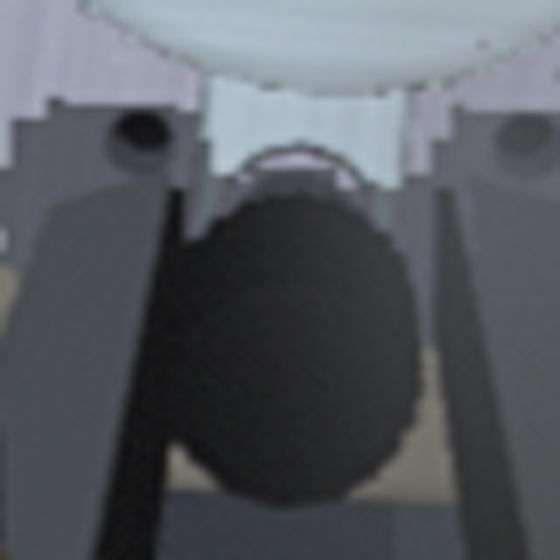

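The knob is riding 18.5° from park, on the ring, with about 7° left to hole 1, and the push meets more friction than expected. I'll unload, regrip, draw the pin slightly and turn it gripped.

Call:
carry_out --increments '[[190, [0, -2, 0], 0], [190, [0, -1.3, 0], 0], [190, [0, 0, 0], 0]]'

```text
time: 9.9
tool_pos: [0.47, -0.0161, 0.2319]
ee_rot: [-3.14, -0.002, 0.055]
wrist_force: [-1.4, 5.3, 1.0]
width: 0.0241
finger_force: 2.8
```

Call:
carry_out --increments '[[197, [0, 0, 0], 0], [210, [0, 0, 0], 0], [210, [0, 0, 0], 0]]'

```text
time: 10.2
tool_pos: [0.4699, -0.0151, 0.2319]
ee_rot: [-3.138, -0.002, 0.056]
wrist_force: [-1.3, 8.6, 2.6]
width: 0.0215
finger_force: 30.0
```

Call:
carry_out --increments '[[210, [0, 0, -1], 0], [210, [0, 0, -0.8], 0], [210, [0, 0, 0], 0]]'

```text
time: 10.5
tool_pos: [0.4699, -0.0153, 0.232]
ee_rot: [-3.138, -0.0, 0.056]
wrist_force: [1.4, 8.4, -3.0]
width: 0.0212
finger_force: 30.0
```

Call:
carry_out --increments '[[210, [0, 0, -1], 0], [210, [0, 0, 0], 0]]'

```text
time: 10.7
tool_pos: [0.4698, -0.0153, 0.2322]
ee_rot: [-3.138, 0.001, 0.056]
wrist_force: [1.5, 7.9, -6.6]
width: 0.0214
finger_force: 30.0
```

Call:
carry_out --increments '[[210, [0, 0, -0.5], 0], [210, [0, 0, 0], 0]]'

```text
time: 10.9
tool_pos: [0.4698, -0.0153, 0.2322]
ee_rot: [-3.138, 0.001, 0.056]
wrist_force: [3.1, 8.3, -7.4]
width: 0.0213
finger_force: 30.0
```

Call:
carry_out --increments '[[210, [0, 0, -0.6], 0], [210, [0, 0, 0], 0]]'

```text
time: 11.1
tool_pos: [0.4698, -0.0154, 0.2322]
ee_rot: [-3.138, 0.002, 0.056]
wrist_force: [3.4, 6.7, -9.1]
width: 0.0213
finger_force: 30.0
```

Call:
carry_out --increments '[[210, [0, 0, -0.5], 0], [210, [0, 0, 0], 0]]'

```text
time: 11.3
tool_pos: [0.4698, -0.0154, 0.2325]
ee_rot: [-3.138, 0.002, 0.056]
wrist_force: [3.5, 7.2, -11.0]
width: 0.021
finger_force: 30.0
```

Call:
carry_out --increments '[[210, [0, 0.5, 0], -0.5], [210, [0, 0.5, 0], -0.5], [210, [0, 0, 0], 0]]'

```text
time: 11.6
tool_pos: [0.4698, -0.0164, 0.2324]
ee_rot: [-3.138, 0.002, 0.073]
wrist_force: [3.5, 6.7, -9.2]
width: 0.0208
finger_force: 30.0
```

Call:
carry_out --increments '[[210, [0.01, 0.7, 0], -0.7], [210, [0.01, 0.7, 0], -0.7], [210, [0.01, 0.7, 0], -0.7], [210, [0.01, 0.7, 0], -0.7], [210, [0.01, 0.5, 0], -0.5], [210, [0, 0, 0], 0]]'

```text
time: 12.2
tool_pos: [0.4699, -0.0196, 0.2323]
ee_rot: [-3.137, 0.003, 0.131]
wrist_force: [2.6, 8.0, -10.0]
width: 0.0211
finger_force: 30.0
```

Call:
carry_out --increments '[[210, [0, 0, 0.8], 0], [210, [0, 0, 0.7], 0], [210, [0, 0, 0], 0]]'

```text
time: 12.5
tool_pos: [0.4699, -0.0196, 0.2318]
ee_rot: [-3.137, 0.002, 0.131]
wrist_force: [1.7, 6.9, -7.2]
width: 0.0215
finger_force: 30.0
```

Call:
carry_out --increments '[[210, [0.01, 0.4, 0], -0.4], [210, [0, 0, 0], 0]]'

```text
time: 12.7
tool_pos: [0.4699, -0.0198, 0.2318]
ee_rot: [-3.137, 0.002, 0.138]
wrist_force: [0.9, 8.5, -7.7]
width: 0.0211
finger_force: 30.0
```

Call:
carry_out --increments '[[210, [0.01, 0.4, 0], -0.4], [210, [0, 0, 0], 0]]'

```text
time: 12.9
tool_pos: [0.4699, -0.0202, 0.2316]
ee_rot: [-3.137, 0.002, 0.145]
wrist_force: [2.5, 7.3, -6.8]
width: 0.0209
finger_force: 30.0
```

Call:
carry_out --increments '[[210, [0.01, 0.4, 0], -0.4], [210, [0, 0, 0], 0]]'

```text
time: 13.1
tool_pos: [0.47, -0.0207, 0.2312]
ee_rot: [-3.137, 0.002, 0.152]
wrist_force: [1.6, 7.2, -8.5]
width: 0.0213
finger_force: 30.0
```

Call:
carry_out --increments '[[210, [0.02, 0.3, 0], -0.3], [210, [0, 0, 0], 0]]'

```text
time: 13.3
tool_pos: [0.47, -0.021, 0.231]
ee_rot: [-3.137, 0.003, 0.157]
wrist_force: [2.4, 6.6, -9.2]
width: 0.0213
finger_force: 30.0
```

Call:
carry_out --increments '[[210, [0.02, 0.3, 0], -0.3], [210, [0, 0, 0], 0]]'

```text
time: 13.5
tool_pos: [0.47, -0.0212, 0.231]
ee_rot: [-3.137, 0.003, 0.162]
wrist_force: [2.1, 8.5, -9.1]
width: 0.0215
finger_force: 30.0
```

Call:
carry_out --increments '[[210, [0, 0, 0.7], 0], [210, [0, 0, 0.6], 0], [210, [0, 0, 0], 0]]'

```text
time: 13.8
tool_pos: [0.47, -0.0213, 0.2298]
ee_rot: [-3.137, 0.003, 0.162]
wrist_force: [1.5, 7.8, -8.9]
width: 0.0213
finger_force: 30.0
```

Call:
carry_out --increments '[[210, [0, -0.5, 0.7], 0], [210, [0, -0.5, 0.7], 0], [210, [0, 0, 0.7], 0], [210, [0, 0, 0], 0]]'

```text
time: 14.2
tool_pos: [0.47, -0.0211, 0.2281]
ee_rot: [-3.139, 0.002, 0.162]
wrist_force: [1.8, 5.1, -7.8]
width: 0.0215
finger_force: 30.0
```

Call:
carry_out --increments '[[210, [0, -0.3, 0.7], 0], [210, [0, 0, 0.7], 0], [210, [0, 0, 0], 0]]'

```text
time: 14.5
tool_pos: [0.47, -0.0211, 0.2272]
ee_rot: [-3.14, 0.002, 0.161]
wrist_force: [1.6, 4.7, -7.5]
width: 0.0213
finger_force: 30.0
```

Call:
carry_out --increments '[[210, [0, 0, 0.7], 0], [210, [0, 0, 0.7], 0], [210, [0, 0, 0], 0]]'

```text
time: 14.8
tool_pos: [0.47, -0.0211, 0.2262]
ee_rot: [-3.14, 0.001, 0.161]
wrist_force: [1.5, 5.6, -7.0]
width: 0.0209
finger_force: 30.0
```

Call:
carry_out --increments '[[210, [0, -0.5, 0.5], 0], [210, [0, 0, 0.5], 0], [210, [0, 0, 0], 0]]'

```text
time: 15.1
tool_pos: [0.47, -0.0211, 0.2262]
ee_rot: [-3.141, 0.0, 0.161]
wrist_force: [0.5, 4.4, -5.1]
width: 0.0216
finger_force: 30.0
```

Call:
carry_out --increments '[[210, [0, -0.5, 0.7], 0], [210, [0, -0.3, 0.5], 0], [190, [0, 0, 0], 0], [190, [0, 0, 0], 0], [170, [0, 0, 0], 0], [150, [0, 0, 0], 0], [120, [0, 0, 0], 0], [120, [0, 0, 0], 0]]'

```text
time: 15.9
tool_pos: [0.4701, -0.0205, 0.2253]
ee_rot: [3.141, -0.0, 0.16]
wrist_force: [0.7, 0.4, -0.1]
width: 0.049
finger_force: 0.0
```

```bash
python3 - <<'E'
from h import *
o=robot.get_obs(); print({k:np.round(o[k],4).tolist() for k in("time","tool_pos","ee_rot","wrist_force","width")})
c=robot.get_calibration("wrist"); im=robot.snapshot("wrist"); b=robot.snapshot("scene")
cv2.imwrite("pics/m4.png",np.hstack([cv2.resize(im[160:290,250:380],(520,520),interpolation=2),cv2.resize(b[165:245,285:325],(260,520),interpolation=2)]))
for zt in(.240,.246):
    k=np.array([.5224,-.0168])+.054*np.array([np.cos(np.radians(185.3)),np.sin(np.radians(185.3))])
    e=np.array([proj(c,[k[0]+.011*np.cos(t),k[1]+.011*np.sin(t),zt]) for t in np.linspace(0,6.28,60)])
    e=(e-[250,160])*4; print(zt,e.min(0).round(),e.max(0).round())
E
```

```text
{'time': 15.9, 'tool_pos': [0.4701, -0.0205, 0.2253], 'ee_rot': [3.1412, -0.0001, 0.1602], 'wrist_force': [0.7311, 0.3733, -0.077], 'width': 0.049}
0.24 [225. 300.] [376. 439.]
0.246 [222. 316.] [379. 460.]
```

View pics/m4.png

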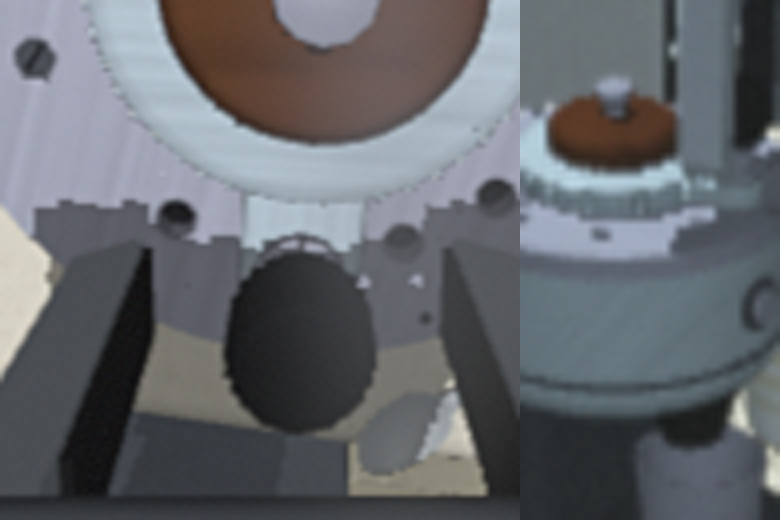

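The knob's lower rim is at row 432 and its sides are at 225 and 376, which matches the fully home height at hole 1. The riding height would put the rim near 453. Now I'll retreat upward.

Call:
carry_out --increments '[[60, [0, 0, 0], 0], [0, [0, 0, -10], 0], [0, [0, 0, -25], 0], [0, [0, 0, -30], 0], [0, [0, 0, -30], 0], [0, [0, 0, -20], 0], [0, [0, 0, 0], 0], [0, [0, 0, 0], 0]]'

```text
time: 16.8
tool_pos: [0.4702, -0.0204, 0.3404]
ee_rot: [3.141, -0.001, 0.16]
wrist_force: [0.6, -0.6, 0.6]
width: 0.0941
finger_force: 0.0
```

```bash
python3 - <<'E'
from h import *
o=robot.get_obs(); print(o["tool_pos"],o["wrist_force"]); c=robot.get_calibration("wrist"); im=robot.snapshot("wrist")
k=np.array([.5224,-.0168])+.054*np.array([np.cos(np.radians(185.3)),np.sin(np.radians(185.3))])
print("pred",[proj(c,[*k,z]).round(1) for z in(.24,.246)])
g=cv2.cvtColor(im,cv2.COLOR_BGR2GRAY); p=proj(c,[*k,.24]).astype(int); m=(g<60).astype(np.uint8)
n,l,s,ct=cv2.connectedComponentsWithStats(m); i=l[p[1],p[0]]; print(i,s[i],ct[i])
print(robot.close_job())
E
```

```text
[ 0.47017417 -0.02040328  0.34042326] [ 0.55979906 -0.55097317  0.60294524]
pred [array([324.6, 201.3]), array([324.6, 202.9])]
128 [314 187  15  24 217] [319.88940092 198.83870968]
the job is handed in; nothing more can be done
None
```

The collar is turned anticlockwise to the first hole, the pin looks fully home there by feel and by camera, the gripper is clear, and the job is handed in at about 17 s of the 54 s allowed; the result wasn't shown, and one sideways push reached about 13 N with the pin riding on the ring (about 8 N was expected) before I backed off.

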